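# Rack the flat oil tin and take off its cap

## Task

Take the flat oil tin that stands nearer to the teak rack, keep it upright, and slide it along the shelf through the open front of the rack's wide slot until it is fully home against the back, so that the rack keeps it from turning. Nobody remembers whether its screw cap has a right- or a left-hand thread: try it one way and, if it will not go, the other, and lift the loosened cap off; finish while still holding it in the gripper a few centimetres (3 or more) clear above the neck, with the tin left standing home in the slot. Leave the spare tin at the right-hand end, the masala dabba, the clamp-lid jar and the egg cup where they are.

Things in the scene. Friction and masses are not known exactly. Their poses are not given: they have to be found in the camera images.
- tin_a_mid (a point): middle (half-way up, 57.5 mm above the underside) of a flat steel oil tin standing on the shelf: 105 mm long (x) x 46 mm thick (y) x 115 mm tall, same either way round, screw cap in the middle of its flat top. tin_a and tin_b look alike: the one in front of the robot, nearer to the rack, is to be opened; the other, at the right-hand end of the shelf (y below -0.5), is the spare.
- tin_b_mid (a point): middle (half-way up, 57.5 mm above the underside) of a flat steel oil tin standing on the shelf: 105 mm long (x) x 46 mm thick (y) x 115 mm tall, same either way round, screw cap in the middle of its flat top. tin_a and tin_b look alike: the one in front of the robot, nearer to the rack, is to be opened; the other, at the right-hand end of the shelf (y below -0.5), is the spare.
- cap_a_mid (a point): middle (half-way up, on the axis) of the ribbed aluminium screw cap of tin_a: 42 mm across, 24 mm tall, 30 g, 71 mm above the tin's middle while on. Its skirt ends 1.5 mm above the tin's flat top, so the fingertips take it by its side, staying just above the tin's top.
- cap_b_mid (a point): middle (half-way up, on the axis) of the ribbed aluminium screw cap of tin_b: 42 mm across, 24 mm tall, 30 g, 71 mm above the tin's middle while on. Its skirt ends 1.5 mm above the tin's flat top, so the fingertips take it by its side, staying just above the tin's top.
- slot_home (a point): point on the shelf's surface in the rack's wide slot, where the middle of the tin's underside lies when the tin is fully home, touching the back. x points inward along the slot from its open front to the back, y across it. The slot is 49 mm wide between cheeks 60 mm tall, open at the top and front, the bare shelf its floor.
- tin_a: the tin of point tin_a_mid; origin at the middle of its underside, same axes; 0.3 to 0.55 kg
- tin_b: the tin of point tin_b_mid; origin at the middle of its underside, same axes; 0.3 to 0.55 kg
- cap_a: the cap of point cap_a_mid; origin under its middle. Quick lug thread, right- or left-handed, not visible: turned the wrong way it is stopped dead within a few degrees (or slips in the fingers); the right way it turns easily (under 0.1 N m) and lifts straight off after 40 to 110 degrees (70 is best; past 115 it meets a stop). Before that, lifting it lifts the tin.
- cap_b: the cap of point cap_b_mid; origin under its middle. Quick lug thread, right- or left-handed, not visible: turned the wrong way it is stopped dead within a few degrees (or slips in the fingers); the right way it turns easily (under 0.1 N m) and lifts straight off after 40 to 110 degrees (70 is best; past 115 it meets a stop). Before that, lifting it lifts the tin.
- rack: dark teak rack screwed to the shelf; origin and axes as slot_home. Along x the slot's straight cheeks begin at -45 mm, after splayed lead-ins (about 70 mm apart at their tips) that begin at -69 mm; the back is at +52.5 mm. In y the rack reaches from -41 to +83 mm; a narrow bay on the +y side holds two fixed marble trivets, 75 mm tall.
- masala_dabba: round shut stainless spice box, 181 mm across, 72 mm tall; origin under its centre. Leave alone.
- clamp_jar: glass jar with hinged clamp lid, 90 mm across (98 over its clamp), 128 mm tall; origin under its centre. Leave alone.
- egg_cup: white ceramic egg cup, 50 mm across, 62 mm tall; origin under its centre. Leave alone.
Mind the look-alikes: they are no part of the job. Leave any orange or pink look-alike of the cap_b alone.

How it is judged:
On the way, in this order (a step that is already met when the one before it is completed fails the run):
1. the tin, cap on, is entering the slot through its open front, down on the shelf (((x of tin_a_mid in the frame of slot_home between -0.105 and -0.02 m and y of tin_a_mid in the frame of slot_home between -0.012 and 0.012 m and height (world z) of tin_a_mid below 0.0675 m and angle between the x axis of tin_a_mid and the x axis of slot_home, either way round below 0.25 rad and z of cap_a_mid in the frame of tin_a_mid below 0.078 m and horizontal distance between cap_a_mid and tin_a_mid below 0.01 m) or (x of tin_b_mid in the frame of slot_home between -0.105 and -0.02 m and y of tin_b_mid in the frame of slot_home between -0.012 and 0.012 m and height (world z) of tin_b_mid below 0.0675 m and angle between the x axis of tin_b_mid and the x axis of slot_home, either way round below 0.25 rad and z of cap_b_mid in the frame of tin_b_mid below 0.078 m and horizontal distance between cap_b_mid and tin_b_mid below 0.01 m))), for 0.1 s.
2. the tin is fully home in the slot, cap still on (((x of tin_a_mid in the frame of slot_home between -0.008 and 0.008 m and y of tin_a_mid in the frame of slot_home between -0.006 and 0.006 m and height (world z) of tin_a_mid below 0.0645 m and angle between tin_a_mid's own z axis and vertical below 0.06 rad and angle between the x axis of tin_a_mid and the x axis of slot_home, either way round below 0.08 rad and z of cap_a_mid in the frame of tin_a_mid below 0.078 m and horizontal distance between cap_a_mid and tin_a_mid below 0.01 m) or (x of tin_b_mid in the frame of slot_home between -0.008 and 0.008 m and y of tin_b_mid in the frame of slot_home between -0.006 and 0.006 m and height (world z) of tin_b_mid below 0.0645 m and angle between tin_b_mid's own z axis and vertical below 0.06 rad and angle between the x axis of tin_b_mid and the x axis of slot_home, either way round below 0.08 rad and z of cap_b_mid in the frame of tin_b_mid below 0.078 m and horizontal distance between cap_b_mid and tin_b_mid below 0.01 m))), for 0.2 s.
At the end, for the whole second after the job is handed in: The tin stands upright on the shelf fully home in the slot (within 8 mm along it, 6 mm across, 0.08 rad); its cap is held by the fingers, at rest, its middle at least 105 mm above the tin's middle (34 mm above its screwed-on height) and at least 160 mm above the shelf, touching neither tin nor rack (((x of tin_a_mid in the frame of slot_home between -0.008 and 0.008 m and y of tin_a_mid in the frame of slot_home between -0.006 and 0.006 m and height (world z) of tin_a_mid below 0.0645 m and angle between tin_a_mid's own z axis and vertical below 0.06 rad and angle between the x axis of tin_a_mid and the x axis of slot_home, either way round below 0.08 rad and z of cap_a_mid in the frame of tin_a_mid above 0.105 m and contact force between the fingers and cap_a above 0.5 N and contact force between cap_a and tin_a below 0.1 N and contact force between cap_a and rack below 0.1 N and height (world z) of cap_a_mid above 0.16 m and linear speed of cap_a below 0.03 m/s) or (x of tin_b_mid in the frame of slot_home between -0.008 and 0.008 m and y of tin_b_mid in the frame of slot_home between -0.006 and 0.006 m and height (world z) of tin_b_mid below 0.0645 m and angle between tin_b_mid's own z axis and vertical below 0.06 rad and angle between the x axis of tin_b_mid and the x axis of slot_home, either way round below 0.08 rad and z of cap_b_mid in the frame of tin_b_mid above 0.105 m and contact force between the fingers and cap_b above 0.5 N and contact force between cap_b and tin_b below 0.1 N and contact force between cap_b and rack below 0.1 N and height (world z) of cap_b_mid above 0.16 m and linear speed of cap_b below 0.03 m/s))); the arm keeps its last pose, push and grip.
It fails at once if a tin tipped over (more than 0.4 rad) (angle between any of tin_a_mid, tin_b_mid's own z axis and vertical above 0.4 rad).
It fails at once if the spare tin or its cap moved more than 20 mm ((world y of tin_a_mid below -0.44 m and distance of any of tin_a_mid, cap_a_mid from where it was at the start of the episode above 0.02 m) or (world y of tin_b_mid below -0.44 m and distance of any of tin_b_mid, cap_b_mid from where it was at the start of the episode above 0.02 m)).
It fails at once if the masala dabba, jar or egg cup moved more than 20 mm (distance of any of masala_dabba, clamp_jar, egg_cup from where it was at the start of the episode above 0.02 m).
It also fails if it takes over 61 s, if anything falls off the work surface, if the arm or the gripper's body presses on something with over 40 N, if the wrist force passes 120 N, or if a joint passes its speed limit or range.

## Robot

A 7-joint arm with a two-finger parallel gripper is mounted at the origin on the work surface. World frame = base frame: x ahead of the robot, y to its left, z up, the work surface at z = 0. Lengths are in m, angles in rad, forces in N, time in s.
With the tool pointing down it reaches from about 0.4 to 0.85 m from the base axis. Payload 10.4 kg.
Tool frame: the origin (TCP) lies midway between the tips of the shut fingers; the grasp point (between the pads) lies 19 mm behind it; z points along the fingers, y is the line along which they close (so a half turn about z gives the same grasp; the last joint's range is limited). The gripper opens to 87 mm and grips with 3 to 60 N. Pads are 19 mm wide; open, the fingers measure 117 mm over their backs; the gripper's body (75 mm by 190 mm) begins 51 mm behind the grasp point.
Start: joints at [1.086, 0.332, -0.065, 1.46, 0.022, 1.35, -0.088], TCP at [0.279, -0.56, 0.183] pointing down, gripper open.
Joint ranges: [-2.6, 2.6], [-0.5, 2.12], [-1.47, 1.34], [0.16, 2.42], [-1.27, 4.41], [0.06, 2.06], [-2.6, 2.6]. Speed limits (rad/s): [2.22, 2.22, 2.79, 2.79, 3.14, 3.14, 3.14].

## Interface

Orientations are given as a unit quaternion [x, y, z, w].
In Python, from bench import r gives the robot as it stands.
- The arm moves only by the tool arm_command, never from a script. Its arguments are lists of equal length, an entry for each row: "xyz": the shift along the world's x, y, z in m, a list of three; "rot": the turn, a rotation vector about the world's x, y, z in rad, a list of three. In form: {"xyz": [[tx, ty, tz], ...], "rot": [[ax, ay, az], ...]}. A call has 1 to 20 rows; each row is the pose to reach, as a shift and turn from the pose commanded when the call began; what a row does not reach only later rows make up. A row lasts 1/12 s, in which the tool goes at most 41.7 mm and 7.16 degrees, less where a joint would pass 70% of its speed; a pose out of reach is approached as far as the arm can. A call with a gripper value outside its range is refused whole. "grip" is the opening, from 0 (shut) to 1 (fully open), set as the call begins (left out, the last holds). The fingers move at their own pace and stop on an object; "squeeze" is the grip in N (left out, the last holds). Time passes only in rows, so rows that repeat a pose let the fingers close. It gives the time, the measured TCP pose, the force, the opening and the grip force at its end, in the units of the state.
- r.read_state(): the state, without advancing time (a new reading comes with each control period).
- r.camera(name): name is "scene" or "top"; returns the picture (480x640x3 uint8, red, green, blue); there is no depth.
- r.camera_model(name): a dict with "fx", "fy", "cx", "cy" (pixels), "T" (4x4, takes a point from camera to world coordinates). Camera axes: x right, y up, looking along -z (the intrinsics and any distortion apply to the point x, -y, -z); pixel columns grow to the right and rows downward; lengths in m; the calibration is good to about 2 mm. A picture is of the moment at which its call begins. camera_model takes no time and is no camera call.
- r.close_job(): hands the job in; it is judged then, once.
Trained networks look in the newest picture that a camera, given by its name, has taken for a name from the list of things; names that differ only in an ending like _2 or _b are one class to them, and where a whole thing is asked for, a point or a joint stands for the part that bears it (a point fixed in the world has none). Each returns a list of dicts, best first, with "conf" (0 to 1); they miss things now and then, are a little off and sometimes report something else, mostly with a low value. They report only what shows in the picture. A call takes as long as a camera call. They do not tell look-alikes from the thing itself.
- r.look_for(label, camera): "at" ([x, y, z] in m, in the coordinates of the camera as it stood for that picture, good to about 4 mm: the middle of the surface that is visible of it).
- r.spot_point(label, camera): "at" ([x, y, z] in m, in the coordinates of the camera as it stood for that picture, good to about 4 mm: a listed point, or the origin of a listed thing).
The state is a dict: "time": time; "joint_positions": joint angles; "joint_vel": joint speeds; "joint_torque": joint torques, N m; "ee_pos": TCP position; "eef_rot": TCP orientation; "ft_force": force on the tool from outside, world axes, zero at the start; "torque": the same for the moment, N m; "width": finger opening in m; "grip_force": force on a finger pad.
Only numpy, scipy, OpenCV 4.12 (cv2) and the standard library are available. Lean on these libraries where they do the work, as an engineer would, in place of code of your own. Each camera call takes 0.05 s, during which the arm holds its last target. There are 200 camera calls.

## Working session

There is one attempt and no reset: what is moved stays moved. The work goes in short steps, Python scripts to look and compute and a tool call to move; the robot and the scene stay as the last step left them, time stands still between calls to the robot, and variables do not carry over. Pictures are saved under pics/ and viewed, at most 10 in all, crops included, and the job is handed in when it is done.

Besides the shell and the picture viewer there is one more tool, called by a JSON object that holds its "op" and its "data". arm_command: Moves the arm, as the interface text tells. Its arguments: {"type":"object","properties":{"xyz":{"type":"array"},"rot":{"type":"array"},"grip":{"type":"number"},"squeeze":{"type":"number"}},"required":["xyz","rot"]}

```bash
mkdir -p pics; cat > h.py <<'E'
from bench import r
import numpy as np, cv2
def W(c,p):
    T=np.array(r.camera_model(c)["T"]); return (T@np.r_[p,1])[:3]
def pix(c,P):
    m=r.camera_model(c); q=np.linalg.inv(np.array(m["T"]))@np.r_[P,1]
    return m["fx"]*q[0]/-q[2]+m["cx"], m["fy"]*-q[1]/-q[2]+m["cy"]
def spots(c,labels):
    for l in labels:
        for d in r.spot_point(l,c)[:4]:
            w=W(c,d["at"]); print(c,l,round(d["conf"],2),w.round(4),np.round(pix(c,w)))
def snap(c,n):
    im=r.camera(c); cv2.imwrite(f"pics/{n}.png",im[:,:,::-1]); return im
E
python3 - <<'E'
from h import *
for c in("scene","top"):
    snap(c,c+"0"); m=r.camera_model(c); print({k:np.round(v,3).tolist() if k=="T" else v for k,v in m.items()})
    spots(c,["tin_a_mid","cap_a_mid","slot_home","masala_dabba","clamp_jar","egg_cup"])
s=r.read_state(); print(s)
E
```

```text
{'fx': 438.5749082915198, 'fy': 438.5749082915198, 'cx': 327.93970101961554, 'cy': 237.91096680027078, 'T': [[0.542, -0.451, 0.709, 1.399], [0.84, 0.281, -0.464, -0.639], [0.01, 0.847, 0.531, 0.694], [0.0, 0.0, 0.0, 1.0]]}
scene tin_a_mid 0.93 [ 0.4656 -0.1455  0.0627] [293. 229.]
scene cap_a_mid 0.51 [ 0.469  -0.1469  0.1355] [292. 207.]
scene slot_home 0.77 [0.6485 0.0736 0.0022] [394. 255.]
scene masala_dabba 0.85 [ 0.7871 -0.106   0.0045] [374. 304.]
scene egg_cup 0.73 [5.091e-01 4.178e-01 1.000e-04] [445. 205.]
{'fx': 499.573087940495, 'fy': 499.573087940495, 'cx': 326.3769696656653, 'cy': 243.13472618757106, 'T': [[0.011, 0.995, -0.099, 0.455], [-1.0, 0.01, -0.015, -0.134], [-0.014, 0.099, 0.995, 1.629], [0.0, 0.0, 0.0, 1.0]]}
top cap_a_mid 0.61 [ 0.4694 -0.1532  0.1295] [340. 288.]
top slot_home 0.8 [6.485e-01 7.260e-02 3.000e-04] [271. 233.]
top masala_dabba 0.61 [ 7.910e-01 -1.078e-01  7.000e-04] [326. 191.]
top clamp_jar 0.83 [ 0.7034 -0.3345  0.003 ] [395. 217.]
top egg_cup 0.5 [0.5102 0.4133 0.001 ] [166. 274.]
{'time': 0.7, 'joint_positions': array([ 1.08639522,  0.33218088, -0.06468963,  1.46010311,  0.02160913,
        1.3499164 , -0.08851528]), 'joint_vel': array([-0.00122304,  0.0003447 ,  0.00073562,  0.00159687,  0.00110899,
        0.00192818, -0.00058297]), 'joint_torque': array([ 3.31182473e-04, -6.22916508e+01,  2.47290451e-02, -3.90062428e+01,
       -6.09522080e-02,  3.18042375e-02,  2.60812146e-05]), 'ee_pos': array([ 0.27849204, -0.55954541,  0.18308596]), 'eef_rot': array([9.73462956e-01, 2.28844643e-01, 1.27386993e-05, 4.16646794e-05]), 'ft_force': array([ 0.15427554, -0.17161554, -0.0870396 ]), 'torque': array([ 0.00724565, -0.01696296,  0.05316882]), 'grip_force': 0.0, 'width': 0.086443794356431}
```

View pics/scene0.png

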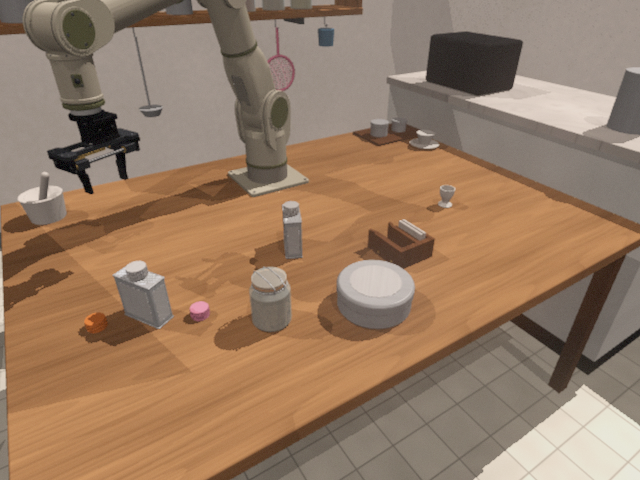

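View pics/top0.png

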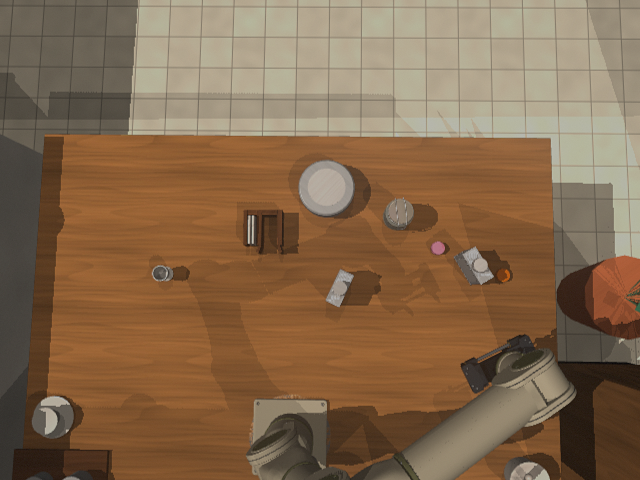

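The scene view shows the target tin at (293,229), the rack at (400,243) with its trivets, the spare tin at (145,297), and orange and pink look-alike caps. In the top view the tin is at (340,288), turned, and the slot at (271,233) opens downward in the image, toward the robot. I'll zoom in to get the yaws.

```bash
python3 - <<'E'
from h import *
a=cv2.imread("pics/top0.png")[195:315,230:390]; b=cv2.imread("pics/scene0.png")[190:310,270:430]
cv2.imwrite("pics/z0.png",np.vstack([cv2.resize(x,None,fx=5,fy=5,interpolation=cv2.INTER_CUBIC)[:300 if 0 else 600] for x in [a]]))
# tin top mask in top picture
t=cv2.imread("pics/top0.png"); h=cv2.cvtColor(t,cv2.COLOR_BGR2HSV)
m=((h[:,:,1]<60)&(h[:,:,2]>90)).astype(np.uint8); m[:262]=0;m[312:]=0;m[:,:315]=0;m[:,362:]=0
c=max(cv2.findContours(m,0,2)[0],key=cv2.contourArea); print(cv2.minAreaRect(c),cv2.contourArea(c))
for i in range(3):
  for cam in("top","scene"):
    r.camera(cam); spots(cam,["tin_a_mid","cap_a_mid","slot_home"])
E
```

```text
((339.4065246582031, 287.5736389160156), (15.381918907165527, 35.394378662109375), 25.201122283935547) 486.5
top cap_a_mid 0.51 [ 0.4717 -0.154   0.1291] [340. 287.]
scene tin_a_mid 0.76 [ 0.469  -0.1493  0.0627] [292. 230.]
scene tin_a_mid 0.52 [ 0.5418 -0.5666  0.1292] [137. 271.]
scene cap_a_mid 0.64 [ 0.4692 -0.1489  0.1331] [292. 207.]
scene slot_home 0.65 [0.648  0.0718 0.0014] [393. 255.]
top cap_a_mid 0.49 [ 0.4651 -0.1534  0.127 ] [340. 289.]
top slot_home 0.64 [0.6501 0.0711 0.0047] [271. 232.]
scene tin_a_mid 0.74 [ 0.4674 -0.1489  0.0635] [292. 229.]
scene cap_a_mid 0.49 [ 0.4689 -0.1454  0.1323] [293. 207.]
scene slot_home 0.73 [0.6498 0.0738 0.0046] [394. 254.]
top tin_a_mid 0.51 [0.6504 0.0746 0.002 ] [270. 232.]
top cap_a_mid 0.53 [ 0.4691 -0.1548  0.1298] [340. 288.]
top slot_home 0.75 [0.6494 0.0724 0.0033] [271. 232.]
top slot_home 0.51 [ 5.425e-01 -5.721e-01 -4.000e-04] [468. 267.]
scene tin_a_mid 0.84 [ 0.466  -0.1523  0.0623] [291. 230.]
scene cap_a_mid 0.78 [ 0.4655 -0.1456  0.135 ] [292. 206.]
scene cap_a_mid 0.27 [ 0.5414 -0.5635  0.1307] [138. 270.]
scene slot_home 0.79 [0.6484 0.0766 0.0053] [395. 253.]
scene slot_home 0.66 [ 0.5443 -0.5634  0.0615] [146. 296.]
scene slot_home 0.49 [ 0.542  -0.5603  0.1291] [140. 270.]
```

View pics/z0.png

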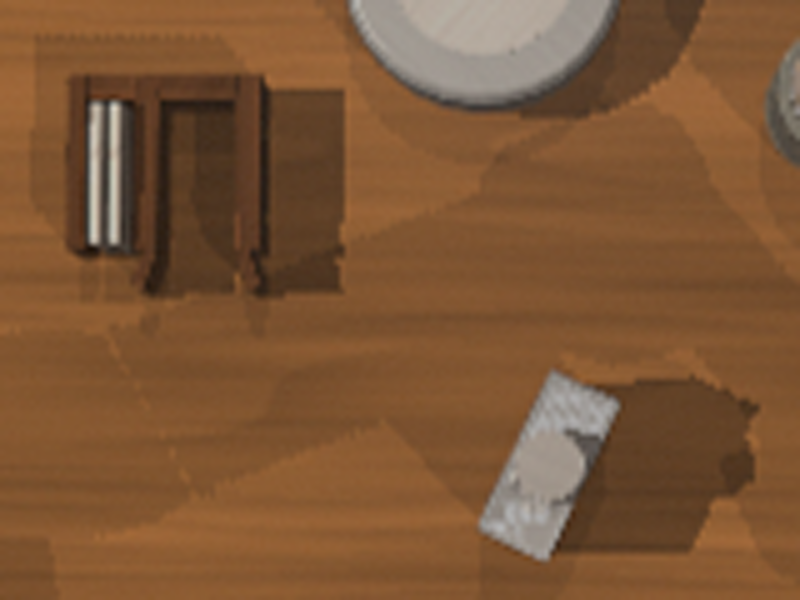

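The zoom shows the rack square to the image, with slot edges near columns 262 and 277. The tin's long axis is turned about -25° from x. Next: ray-plane measurements at known heights.

```bash
cat >> h.py <<'E'
def ray(c,u,v,z):
    m=r.camera_model(c); T=np.array(m["T"]); d=T[:3,:3]@np.array([(u-m["cx"])/m["fx"],-(v-m["cy"])/m["fy"],-1]); o=T[:3,3]
    return o+d*(z-o[2])/d[2]
E
python3 - <<'E'
from h import *
f=lambda x,y:(230+(x-2)/5,195+(y-2)/5)
P=lambda x,y,z:ray("top",*f(x,y),z)[:2].round(4)
for n,a in dict(tinB=(513,545,.115),tinT=(587,386,.115),cap=(548,466,.1405),Lfront=(157,245,.06),Lback=(160,100,.06),Rback=(237,100,.06),Rfront=(237,240,.06),rackL=(68,75,.06),rackR=(264,75,.06),tipL=(150,293,.06),tipR=(262,293,.06)).items(): print(n,P(*a))
# edges averaged: column profile in slot rows
t=cv2.cvtColor(cv2.imread("pics/top0.png"),cv2.COLOR_BGR2GRAY).astype(int)
for v in (218,223,228,233,238,242): print(v,t[v,252:292])
E
```

```text
tinB [ 0.422  -0.1309]
tinT [ 0.5181 -0.1747]
cap [ 0.4693 -0.1512]
Lfront [0.6065 0.0962]
Lback [0.6992 0.0966]
Rback [0.6997 0.0475]
Rfront [0.6102 0.0456]
rackL [0.7148 0.1557]
rackR [0.7159 0.0307]
tipL [0.5761 0.0999]
tipR [0.5768 0.0291]
218 [187 170  82  59  47  46  50  71  70  62  36  36  51  64  63  63  63  51
  53  52  51  53  50  51  55  64  67  69  70  72  33  43  66  71  71  71
  70  69  69  71]
223 [187 165  72  60  43  44  51  70  68  54  35  40  57  62  60  63  62  51
  53  54  50  52  53  52  52  61  66  68  69  74  33  42  76  74  73  73
  72  73  73  75]
228 [188 164  70  61  46  46  49  71  68  50  33  39  62  70  68  70  69  55
  60  58  57  58  59  58  58  63  67  68  69  71  34  41  69  66  66  64
  65  65  65  66]
233 [189 159  65  59  46  45  57  70  66  45  32  39  61  68  68  67  58  58
  57  56  58  59  56  58  59  62  67  69  69  68  33  43  71  69  68  69
  69  68  68  69]
238 [187 155  60  60  37  49  67  66  66  39  37  38  62  71  70  69  70  62
  59  60  60  60  62  58  62  79  63  67  68  67  35  56  73  70  70  69
  71  71  71  70]
242 [188 150  55  60  40  48  68  66  64  40  34  39  60  67  65  67  66  68
  65  57  55  56  57  57  60  79  63  65  67  63  33  43  67  69  67  68
  66  67  66  67]
```

{"op": "arm_command", "data": {"xyz": [[0.1905,0.4085,0.02],[0.1905,0.4085,0.02],[0.1905,0.4085,0.02],[0.1905,0.4085,0.02],[0.1905,0.4085,0.02],[0.1905,0.4085,0.02],[0.1905,0.4085,0.02],[0.1905,0.4085,0.02],[0.1905,0.4085,0.02],[0.1905,0.4085,0.02],[0.1905,0.4085,0.02],[0.1905,0.4085,0.02],[0.1905,0.4085,0.02],[0.1905,0.4085,0.02],[0.1905,0.4085,0.02],[0.1905,0.4085,0.02],[0.1905,0.4085,0.02],[0.1905,0.4085,0.02]], "rot": [[0,0,-0.892],[0,0,-0.892],[0,0,-0.892],[0,0,-0.892],[0,0,-0.892],[0,0,-0.892],[0,0,-0.892],[0,0,-0.892],[0,0,-0.892],[0,0,-0.892],[0,0,-0.892],[0,0,-0.892],[0,0,-0.892],[0,0,-0.892],[0,0,-0.892],[0,0,-0.892],[0,0,-0.892],[0,0,-0.892]], "grip": 1, "squeeze": 20}}

```text
time: 3.4
ee_pos: [0.4687, -0.1519, 0.203]
eef_rot: [0.977, -0.214, -0.0, 0.0]
ft_force: [0.1, 0.6, -0.0]
width: 0.0868
grip_force: 0.0
```

{"op": "arm_command", "data": {"xyz": [[0,0,-0.035],[0,0,-0.07],[0,0,-0.1],[0,0,-0.115],[0,0,-0.124],[0,0,-0.124],[0,0,-0.124]], "rot": [[0,0,0],[0,0,0],[0,0,0],[0,0,0],[0,0,0],[0,0,0],[0,0,0]]}}

```text
time: 3.98
ee_pos: [0.4694, -0.1513, 0.0797]
eef_rot: [0.977, -0.214, 0.0, 0.0]
ft_force: [-0.2, 0.1, 0.5]
width: 0.0868
grip_force: 0.0
```

{"op": "arm_command", "data": {"xyz": [[0,0,0],[0,0,0],[0,0,0],[0,0,0],[0,0,0],[0,0,0],[0,0,0],[0,0,0]], "rot": [[0,0,0],[0,0,0],[0,0,0],[0,0,0],[0,0,0],[0,0,0],[0,0,0],[0,0,0]], "grip": 0, "squeeze": 20}}

```text
time: 4.65
ee_pos: [0.469, -0.1511, 0.0791]
eef_rot: [0.977, -0.213, -0.0, 0.0]
ft_force: [0.0, -0.4, 1.4]
width: 0.042
grip_force: 20.2
```

```bash
python3 - <<'E'
from h import *
a=snap("scene","s1"); 
cv2.imwrite("pics/s1z.png",cv2.resize(a[140:290,210:410,::-1],None,fx=4,fy=4,interpolation=cv2.INTER_CUBIC))
spots("scene",["tin_a_mid","cap_a_mid"])
E
```

```text
scene tin_a_mid 0.71 [ 0.4703 -0.15    0.0654] [292. 229.]
scene cap_a_mid 0.5 [ 0.469  -0.1497  0.1339] [291. 207.]
scene cap_a_mid 0.2 [0.648  0.0734 0.0048] [394. 254.]
```

View pics/s1z.png

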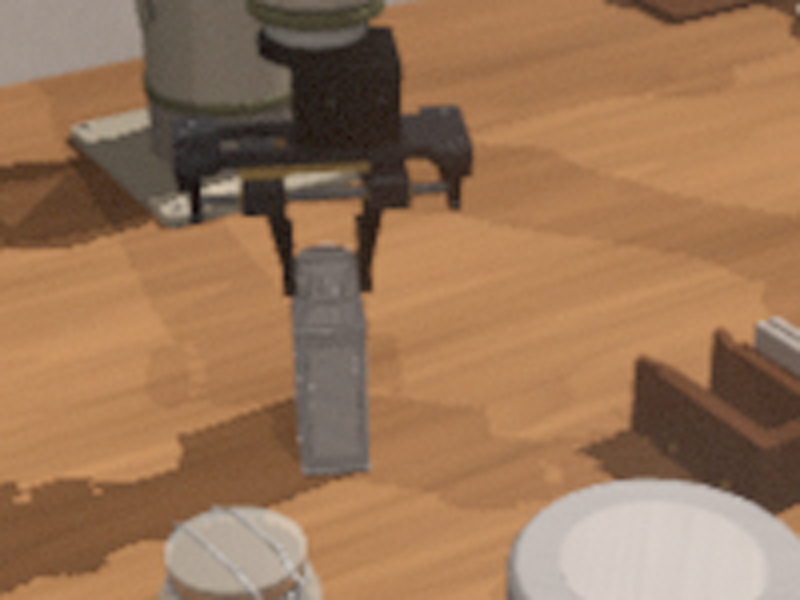

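The grip on the tin's flat sides looks sound. Both pads sit below the cap, and I take the 42 mm width to mean slightly recessed panels. I'll carry it to the slot mouth and square it up.

{"op": "arm_command", "data": {"xyz": [[0,0,0.003],[0.005,0.02,0.003],[0.01,0.04,0.003],[0.015,0.06,0.003],[0.02,0.085,0.003],[0.025,0.11,0.003],[0.03,0.135,0.003],[0.035,0.16,0.003],[0.04,0.185,0.003],[0.042,0.205,0.003],[0.044,0.217,0.003],[0.044,0.223,0.003],[0.044,0.223,0.003],[0.044,0.223,0.003],[0.044,0.223,0.003]], "rot": [[0,0,0],[0,0,0.04],[0,0,0.08],[0,0,0.13],[0,0,0.18],[0,0,0.23],[0,0,0.28],[0,0,0.33],[0,0,0.38],[0,0,0.41],[0,0,0.43],[0,0,0.43],[0,0,0.43],[0,0,0.43],[0,0,0.43]]}}

```text
time: 6.05
ee_pos: [0.5133, 0.0729, 0.0825]
eef_rot: [1.0, 0.001, 0.0, -0.0]
ft_force: [-0.9, -1.6, 5.7]
width: 0.0422
grip_force: 20.0
```

```bash
python3 - <<'E'
from h import *
a=snap("scene","s2"); b=snap("top","t2")
cv2.imwrite("pics/s2z.png",np.hstack([cv2.resize(x[:,:,::-1],(400,400),interpolation=cv2.INTER_CUBIC) for x in (a[170:290,320:440],b[190:310,210:330])]))
spots("scene",["tin_a_mid","cap_a_mid","slot_home"])
print(r.read_state()["ee_pos"],r.read_state()["eef_rot"])
E
```

```text
scene tin_a_mid 0.61 [0.5138 0.063  0.0639] [363. 216.]
scene tin_a_mid 0.42 [0.6459 0.0759 0.0037] [394. 254.]
scene cap_a_mid 0.75 [ 0.7882 -0.1022  0.0016] [375. 305.]
scene cap_a_mid 0.65 [0.5143 0.0748 0.1415] [368. 192.]
scene slot_home 0.65 [0.6477 0.0733 0.0052] [394. 254.]
[0.51323318 0.07274608 0.08253016] [ 9.99999739e-01  6.13865809e-04  3.71262702e-04 -8.72190795e-05]
```

View pics/s2z.png

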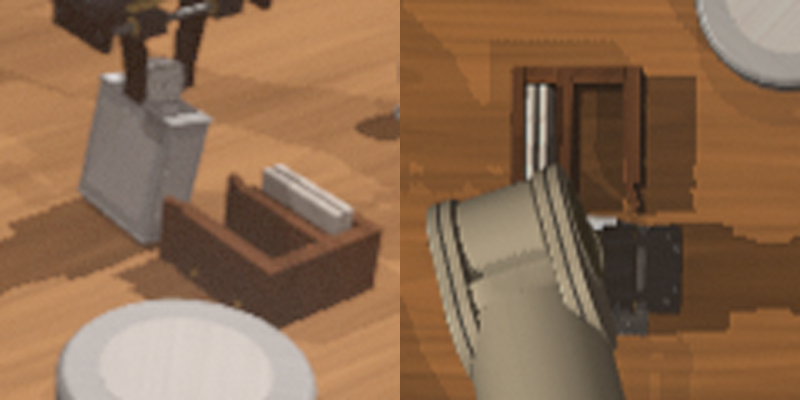

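The picture shows the tin leaning, its bottom toward -y, and the fingertips nearer the cap than I expected. I'll check by projecting known points.

```bash
python3 - <<'E'
from h import *
for z in (0,.08,.098,.115,.1405): print(z,"s1",np.round(pix("scene",[.469,-.151,z]),1))
print("upright tin expected at s2 crop coords:")
for dx in(-.0525,.0525):
  for dy in(-.023,.023):
    for z in(.003,.118):
      p=np.array(pix("scene",[.5133+dx,.0725+dy,z])); print(dx,dy,z,np.round((p-[320,170])*400/120))
for n,dy in(("L",-.028),("R",.028)):
  for z in(.08,.118): print(n,z,np.round((np.array(pix("scene",[.5133,.0725+dy,z]))-[320,170])*400/120))
b=cv2.imread("pics/s2.png")[160:270,300:410]; cv2.imwrite("pics/s2y.png",cv2.resize(b,(600,600),interpolation=cv2.INTER_CUBIC))
E
```

```text
0 s1 [292.6 248.8]
0.08 s1 [291.7 224.6]
0.098 s1 [291.4 219. ]
0.115 s1 [291.2 213.5]
0.1405 s1 [290.9 205.2]
upright tin expected at s2 crop coords:
-0.0525 -0.023 0.003 [ 95. 192.]
-0.0525 -0.023 0.118 [99. 80.]
-0.0525 0.023 0.003 [135. 179.]
-0.0525 0.023 0.118 [141.  68.]
0.0525 -0.023 0.003 [164. 244.]
0.0525 -0.023 0.118 [172. 128.]
0.0525 0.023 0.003 [205. 230.]
0.0525 0.023 0.118 [215. 115.]
L 0.08 [128. 144.]
L 0.118 [130. 105.]
R 0.08 [179. 128.]
R 0.118 [181.  89.]
```

View pics/s2y.png

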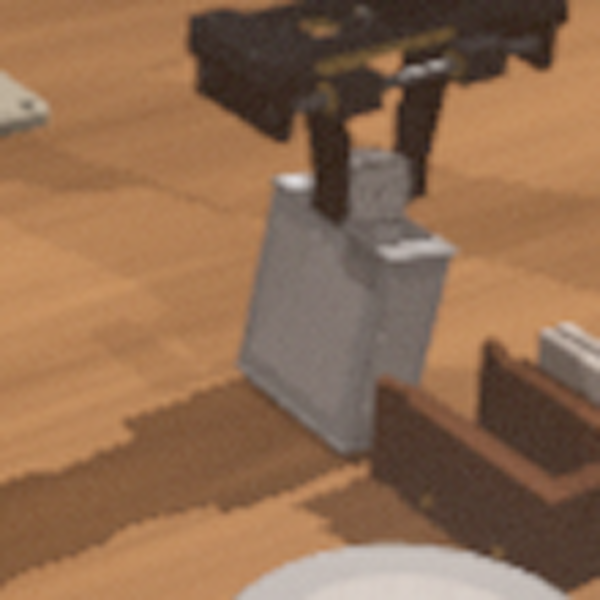

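```bash
python3 - <<'E'
from h import *
y=np.array([np.sin(.4618),-np.cos(.4618),0]); p=np.array([.2785,-.5595,.183])
for dz in(0,.04):
  for s in(-1,1): print(dz,s,np.round(pix("scene",p+s*y*.0505+[0,0,dz]),1))
a=cv2.imread("pics/scene0.png")[120:210,40:160]; cv2.imwrite("pics/s0f.png",cv2.resize(a,None,fx=5,fy=5,interpolation=cv2.INTER_CUBIC))
s=r.read_state(); print(s["ee_pos"],s["torque"],s["ft_force"],s["width"])
E
```

```text
0 -1 [127.9 192.6]
0 1 [ 92.8 208.3]
0.04 -1 [124.2 178.5]
0.04 1 [ 88.2 193.4]
[0.51323318 0.07274608 0.08253016] [-0.51658529 -0.0080375   0.06791015] [ 0.4974731  -0.71364011  6.18751885] 0.041665970310395
```

View pics/s0f.png

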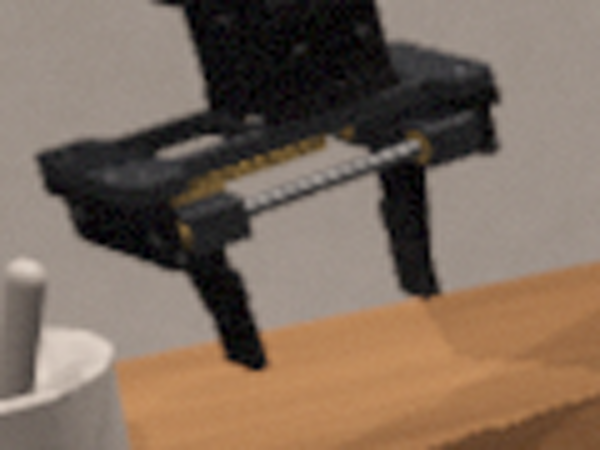

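The fingertips actually sit about 39 mm above the reported TCP: start-picture tips at (90,193) and (126,179), against projections of (93,208) and (128,193). So I'm holding the cap (42 mm) and the tin has swung about 0.16 rad. I'll set it down, release, and regrip with that offset.

{"op": "arm_command", "data": {"xyz": [[0,0,-0.001],[0,0,-0.002],[0,0,-0.003],[0,0,-0.003],[0,0,-0.003]], "rot": [[0,0,0],[0,0,0],[0,0,0],[0,0,0],[0,0,0]]}}

```text
time: 6.72
ee_pos: [0.5143, 0.0728, 0.082]
eef_rot: [1.0, 0.0, 0.002, 0.0]
ft_force: [-7.4, -2.5, 27.1]
width: 0.042
grip_force: 25.3
```

{"op": "arm_command", "data": {"xyz": [[0,0,0.001],[0,0,0.001],[0,0,0.001],[0,0,0.001],[0,0,0.001],[0,0,0.001],[0,0,0.001],[0,0,0.001]], "rot": [[0,0,0],[0,0,0],[0,0,0],[0,0,0],[0,0,0],[0,0,0],[0,0,0],[0,0,0]], "grip": 1}}

```text
time: 7.38
ee_pos: [0.5127, 0.0721, 0.0797]
eef_rot: [1.0, 0.0, -0.0, -0.0]
ft_force: [-0.1, -0.3, 0.5]
width: 0.0844
grip_force: 0.3
```

```bash
python3 - <<'E'
from h import *
b=snap("scene","s3")[160:270,300:410]; cv2.imwrite("pics/s3y.png",cv2.resize(b[:,:,::-1],(600,600),interpolation=cv2.INTER_CUBIC))
spots("scene",["tin_a_mid","cap_a_mid"]); r.camera("scene"); spots("scene",["tin_a_mid","cap_a_mid"])
print(r.read_state()["ee_pos"])
E
```

```text
scene cap_a_mid 0.42 [0.5133 0.0528 0.1339] [362. 196.]
scene tin_a_mid 0.91 [0.512  0.0532 0.0637] [360. 217.]
scene cap_a_mid 0.48 [0.5124 0.0559 0.1336] [362. 196.]
[0.51294941 0.07197101 0.08003515]
```

View pics/s3y.png

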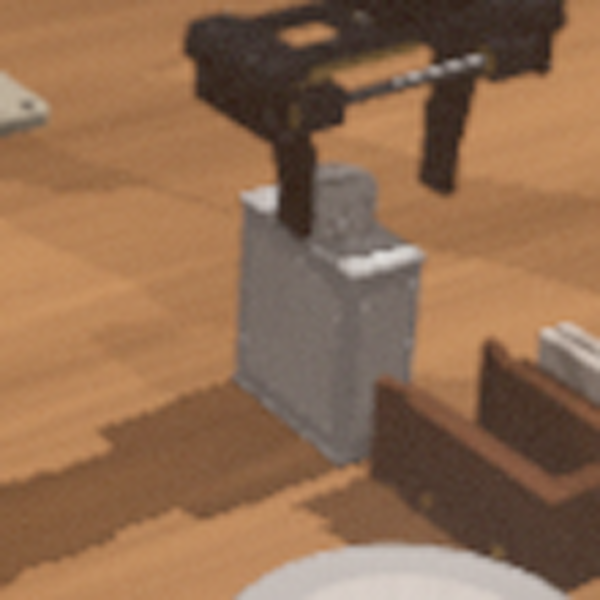

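The tin now stands upright at about (0.5125, 0.053), with the left finger beside its cap. I'll re-centre and go down 37 mm.

{"op": "arm_command", "data": {"xyz": [[0,-0.01,0.002],[0,-0.0195,0.002],[0,-0.0195,0.002],[0,-0.0195,-0.01],[0,-0.0195,-0.02],[0,-0.0195,-0.03],[0,-0.0195,-0.037],[0,-0.0195,-0.037],[0,-0.0195,-0.037]], "rot": [[0,0,0],[0,0,0],[0,0,0],[0,0,0],[0,0,0],[0,0,0],[0,0,0],[0,0,0],[0,0,0]]}}

```text
time: 8.43
ee_pos: [0.5125, 0.0528, 0.0424]
eef_rot: [1.0, 0.0, -0.001, -0.0]
ft_force: [-1.2, 0.1, -0.3]
width: 0.0872
grip_force: 0.0
```

{"op": "arm_command", "data": {"xyz": [[0,0,0],[0,0,0],[0,0,0],[0,0,0],[0,0,0],[0,0,0],[0,0,0],[0,0,0]], "rot": [[0,0,0],[0,0,0],[0,0,0],[0,0,0],[0,0,0],[0,0,0],[0,0,0],[0,0,0]], "grip": 0, "squeeze": 20}}

```text
time: 9.1
ee_pos: [0.5131, 0.0522, 0.0432]
eef_rot: [1.0, -0.0, 0.0, 0.0]
ft_force: [0.9, -1.2, 0.7]
width: 0.0466
grip_force: 19.6
```

The width is now 46 mm, so I have the tin body. Sliding it to the slot's centreline.

{"op": "arm_command", "data": {"xyz": [[0,0.005,0.001],[0,0.01,0.001],[0,0.015,0.001],[0,0.0195,0.001],[0,0.0195,0.001],[0,0.0195,0.001]], "rot": [[0,0,0],[0,0,0],[0,0,0],[0,0,0],[0,0,0],[0,0,0]]}}

```text
time: 9.6
ee_pos: [0.5128, 0.0725, 0.0439]
eef_rot: [1.0, 0.0, -0.0, 0.0]
ft_force: [-0.2, 0.1, -3.8]
width: 0.0462
grip_force: 19.6
```

```bash
python3 - <<'E'
from h import *
b=snap("scene","s4")[160:270,300:410]; cv2.imwrite("pics/s4y.png",cv2.resize(b[:,:,::-1],(600,600),interpolation=cv2.INTER_CUBIC))
for i in range(3):
  spots("scene",["tin_a_mid","slot_home"]); r.camera("scene")
print(r.read_state()["ee_pos"])
E
```

```text
scene tin_a_mid 0.87 [0.5107 0.0728 0.0647] [365. 215.]
scene slot_home 0.91 [0.6466 0.0761 0.0019] [394. 254.]
scene tin_a_mid 0.85 [0.5084 0.0745 0.0642] [365. 215.]
scene slot_home 0.66 [0.6474 0.072  0.0049] [393. 254.]
scene slot_home 0.27 [0.6445 0.0782 0.001 ] [394. 254.]
scene tin_a_mid 0.83 [0.5122 0.072  0.0643] [365. 215.]
scene tin_a_mid 0.74 [0.5082 0.0702 0.1221] [365. 197.]
scene slot_home 0.98 [0.6505 0.0729 0.0021] [394. 255.]
[0.51297837 0.0718737  0.04406241]
```

View pics/s4y.png

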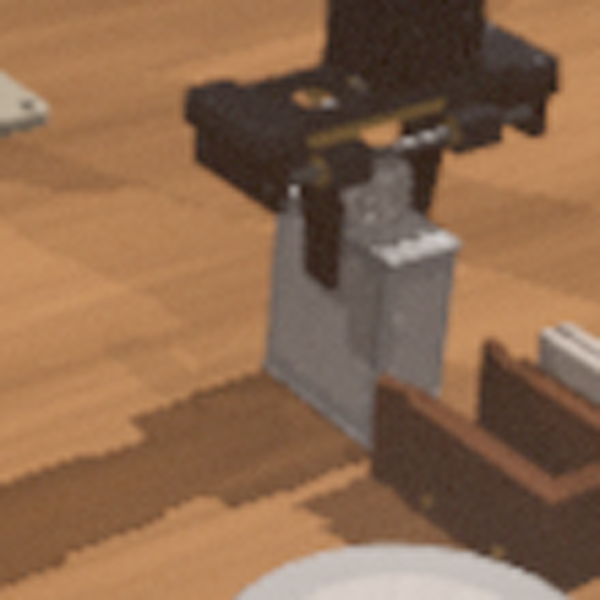

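The tin is upright and held, its front edge near (440,380) at the slot mouth. Entering gently.

{"op": "arm_command", "data": {"xyz": [[0.008,0,0],[0.016,0,0],[0.024,0,0],[0.032,0,0],[0.04,0,0],[0.048,0,0],[0.056,0,0],[0.064,0,0],[0.072,0,0],[0.072,0,0]], "rot": [[0,0,0],[0,0,0],[0,0,0],[0,0,0],[0,0,0],[0,0,0],[0,0,0],[0,0,0],[0,0,0],[0,0,0]]}}

```text
time: 10.93
ee_pos: [0.5868, 0.0723, 0.0441]
eef_rot: [1.0, -0.0, 0.001, -0.0]
ft_force: [0.5, 2.6, -3.9]
width: 0.0462
grip_force: 19.9
```

{"op": "arm_command", "data": {"xyz": [[0.008,0.0005,0],[0.016,0.0005,0],[0.024,0.0005,0],[0.032,0.0005,0],[0.04,0.0005,0],[0.048,0.0005,0],[0.054,0.0005,-0.001],[0.054,0.0005,-0.001]], "rot": [[0,0,0],[0,0,0],[0,0,0],[0,0,0],[0,0,0],[0,0,0],[0,0,0],[0,0,0]]}}

```text
time: 11.6
ee_pos: [0.6409, 0.0723, 0.0435]
eef_rot: [1.0, -0.0, 0.001, -0.0]
ft_force: [-0.9, 0.9, 2.4]
width: 0.0458
grip_force: 20.0
```

Almost home with low forces. I'll feel for the back in 2 mm steps.

{"op": "arm_command", "data": {"xyz": [[0.002,0,0],[0.004,0,0],[0.006,0,0],[0.006,0,0]], "rot": [[0,0,0],[0,0,0],[0,0,0],[0,0,0]]}}

```text
time: 11.93
ee_pos: [0.6458, 0.0724, 0.0436]
eef_rot: [1.0, -0.0, 0.0, 0.0]
ft_force: [-3.0, 1.0, 6.1]
width: 0.0457
grip_force: 20.0
```

{"op": "arm_command", "data": {"xyz": [[0.001,0,0],[0.002,0,0],[0.003,0,0],[0.003,0,0]], "rot": [[0,0,0],[0,0,0],[0,0,0],[0,0,0]]}}

```text
time: 12.27
ee_pos: [0.6486, 0.0724, 0.0436]
eef_rot: [1.0, -0.0, 0.0, 0.0]
ft_force: [-5.0, -0.1, 6.7]
width: 0.0457
grip_force: 20.0
```

{"op": "arm_command", "data": {"xyz": [[0.001,0,0],[0.002,0,0],[0.003,0,0],[0.003,0,0]], "rot": [[0,0,0],[0,0,0],[0,0,0],[0,0,0]]}}

```text
time: 12.6
ee_pos: [0.6492, 0.0722, 0.0436]
eef_rot: [1.0, 0.0, -0.002, 0.001]
ft_force: [-16.9, -1.1, 15.6]
width: 0.0457
grip_force: 20.0
```

The tin has met the back: Fx is -17 N and x stalled at 0.649. Relax, release, rise, and look.

{"op": "arm_command", "data": {"xyz": [[-0.0025,0,0.001],[-0.0025,0,0.001],[-0.0025,0,0.001],[-0.0025,0,0.001],[-0.0025,0,0.001]], "rot": [[0,0,0],[0,0,0],[0,0,0],[0,0,0],[0,0,0]], "grip": 1}}

```text
time: 13.02
ee_pos: [0.6488, 0.0722, 0.0439]
eef_rot: [1.0, -0.0, 0.0, 0.0]
ft_force: [0.8, -0.0, 0.0]
width: 0.0713
grip_force: 0.0
```

{"op": "arm_command", "data": {"xyz": [[0,0,0.02],[0,0,0.05],[0,0,0.085],[0,0,0.12],[0,0,0.12],[0,0,0.12],[0,0,0.12],[0,0,0.12],[0,0,0.12],[0,0,0.12],[0,0,0.12],[0,0,0.12],[0,0,0.12],[0,0,0.12],[0,0,0.12],[0,0,0.12],[0,0,0.12]], "rot": [[0,0,0],[0,0,0],[0,0,0],[0,0,0.1],[0,0,0.2],[0,0,0.32],[0,0,0.44],[0,0,0.56],[0,0,0.68],[0,0,0.8],[0,0,0.92],[0,0,1.04],[0,0,1.16],[0,0,1.28],[0,0,1.4],[0,0,1.57],[0,0,1.57]]}}

```text
time: 14.43
ee_pos: [0.6487, 0.0722, 0.1639]
eef_rot: [0.705, 0.709, 0.0, 0.0]
ft_force: [-0.4, -0.8, 0.9]
width: 0.087
grip_force: 0.0
```

```bash
python3 - <<'E'
from h import *
b=snap("scene","s5")[160:280,330:450]; cv2.imwrite("pics/s5y.png",cv2.resize(b[:,:,::-1],(600,600),interpolation=cv2.INTER_CUBIC))
for i in range(3):
  spots("scene",["tin_a_mid","cap_a_mid"]); r.camera("scene")
s=r.read_state();print(s["ee_pos"],s["joint_positions"].round(2))
# expected upright-home corners in crop
for dx,dy in((-.0525,-.023),(.0525,-.023),(.0525,.023),(-.0525,.023)): print(np.round((np.array(pix("scene",[.648+dx,.0722+dy,.115]))-[330,160])*5))
E
```

```text
scene tin_a_mid 0.57 [0.6415 0.0707 0.0624] [393. 236.]
scene cap_a_mid 0.53 [0.6429 0.0737 0.1329] [397. 213.]
scene tin_a_mid 0.95 [0.6424 0.0725 0.0651] [394. 235.]
scene cap_a_mid 0.71 [0.6434 0.0754 0.1321] [398. 213.]
scene tin_a_mid 0.58 [0.6442 0.0721 0.0615] [394. 236.]
scene cap_a_mid 0.49 [0.6431 0.0783 0.1355] [398. 212.]
[0.64853732 0.07246772 0.16412586] [ 0.37  0.51 -0.78  1.37  0.36  1.4  -0.41]
[241. 269.]
[368. 354.]
[435. 330.]
[306. 248.]
```

View pics/s5y.png

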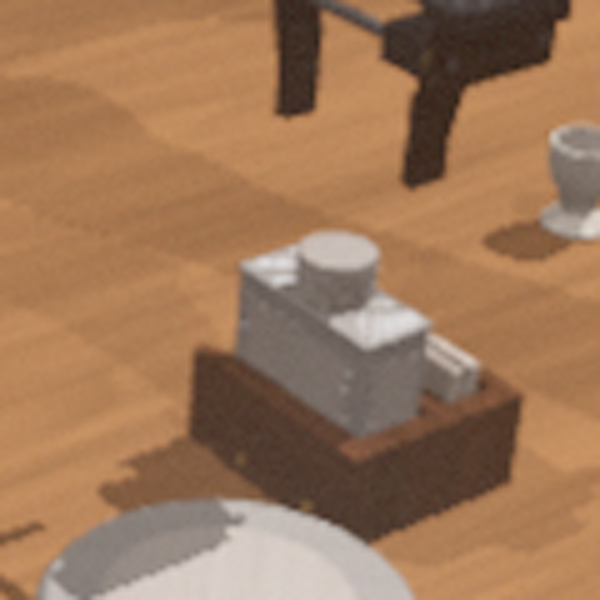

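The tin stands upright in the slot with its cap on and clear of the fingers; the near top corner is at crop (360,350). Before turning the cap I'll check for a remaining gap, since the networks suggest up to about 5 mm.

```bash
python3 - <<'E'
from h import *
P=lambda p:np.round((np.array(pix("scene",p))-[330,160])*5).tolist()
for h in(.643,.648):
  print(h,"tin +x face near corner z.115/.06",P([h+.0525,.049,.115]),P([h+.0525,.049,.06]),"far",P([h+.0525,.095,.115]),P([h+.0525,.095,.06]),"rear L",P([h-.0525,.049,.115]))
print("back outer top near/far",P([.7153,.031,.06]),P([.7153,.155,.06]),"bottom near",P([.7153,.031,0]))
print("cap top centre",P([.648,.072,.1405]))
b=cv2.imread("pics/s5.png")[218:258,365:440]; cv2.imwrite("pics/s5c.png",cv2.resize(b,(750,400),interpolation=cv2.INTER_LANCZOS4))
E
```

```text
0.643 tin +x face near corner z.115/.06 [362.0, 350.0] [351.0, 439.0] far [429.0, 326.0] [417.0, 414.0] rear L [235.0, 266.0]
0.648 tin +x face near corner z.115/.06 [368.0, 354.0] [358.0, 444.0] far [435.0, 330.0] [423.0, 418.0] rear L [240.0, 269.0]
back outer top near/far [350.0, 467.0] [525.0, 399.0] bottom near [339.0, 561.0]
cap top centre [340.0, 257.0]
```

View pics/s5c.png

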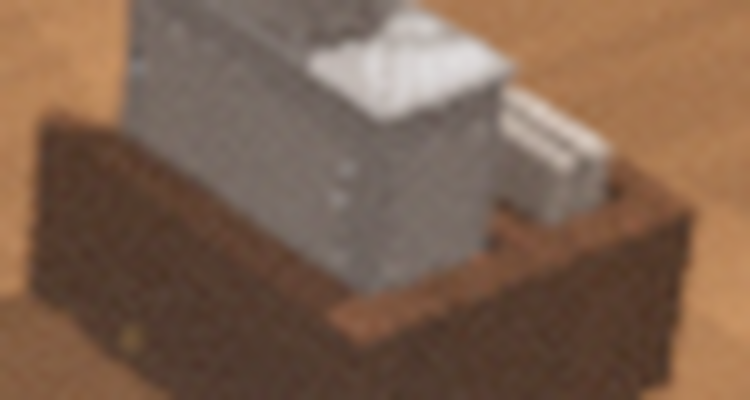

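Allowing for a small camera bias (the rack corner also shows about 1 px off), the tin's corners match home at x≈0.648, so it is touching the back. Now take the cap.

{"op": "arm_command", "data": {"xyz": [[-0.0005,0,-0.03],[-0.0005,0,-0.06],[-0.0005,0,-0.075],[-0.0005,0,-0.082],[-0.0005,0,-0.082],[-0.0005,0,-0.082]], "rot": [[0,0,0],[0,0,0],[0,0,0],[0,0,0],[0,0,0],[0,0,0]]}}

```text
time: 15.43
ee_pos: [0.6484, 0.0727, 0.0829]
eef_rot: [0.707, 0.707, 0.0, 0.0]
ft_force: [0.0, -0.0, 0.1]
width: 0.087
grip_force: 0.0
```

{"op": "arm_command", "data": {"xyz": [[0,0,0],[0,0,0],[0,0,0],[0,0,0],[0,0,0],[0,0,0],[0,0,0],[0,0,0]], "rot": [[0,0,0],[0,0,0],[0,0,0],[0,0,0],[0,0,0],[0,0,0],[0,0,0],[0,0,0]], "grip": 0, "squeeze": 25}}

```text
time: 16.1
ee_pos: [0.6477, 0.0725, 0.0821]
eef_rot: [0.707, 0.707, -0.0, -0.0]
ft_force: [-2.0, -0.3, 2.3]
width: 0.0417
grip_force: 3.3
```

{"op": "arm_command", "data": {"xyz": [[0,0,0],[0,0,0],[0,0,0],[0,0,0],[0,0,0]], "rot": [[0,0,0.05],[0,0,0.1],[0,0,0.15],[0,0,0.2],[0,0,0.2]]}}

```text
time: 16.52
ee_pos: [0.6476, 0.073, 0.0821]
eef_rot: [0.632, 0.775, -0.0, -0.0]
ft_force: [-3.3, 1.3, 2.1]
width: 0.041
grip_force: 25.0
```

```bash
python3 - <<'E'
from h import *
s=r.read_state();print({k:np.round(s[k],3) for k in("ee_pos","eef_rot","torque","ft_force","width","joint_torque")})
E
```

```text
{'ee_pos': array([0.648, 0.073, 0.082]), 'eef_rot': array([ 0.632,  0.775, -0.   , -0.   ]), 'torque': array([ 0.163,  0.582, -0.094]), 'ft_force': array([-3.315,  1.323,  2.058]), 'width': np.float64(0.041), 'joint_torque': array([  0.779, -65.186, -13.897, -35.063,   0.632,  -0.723,   1.087])}
```

{"op": "arm_command", "data": {"xyz": [[0,0,0],[0,0,0],[0,0,0],[0,0,0]], "rot": [[0,0,0.08],[0,0,0.16],[0,0,0.24],[0,0,0.3]]}}

```text
time: 16.85
ee_pos: [0.6478, 0.073, 0.0822]
eef_rot: [0.509, 0.861, 0.0, -0.0]
ft_force: [-1.4, 1.4, 1.2]
width: 0.041
grip_force: 25.0
```

```bash
python3 - <<'E'
from h import *
s=r.read_state();print({k:np.round(s[k],3) for k in("ee_pos","eef_rot","torque","ft_force","width","joint_torque")})
b=r.camera("scene")[190:240,370:430]; cv2.imwrite("pics/s6y.png",cv2.resize(b[:,:,::-1],(720,600),interpolation=cv2.INTER_CUBIC))
E
```

```text
{'ee_pos': array([0.648, 0.073, 0.082]), 'eef_rot': array([ 0.509,  0.861,  0.   , -0.   ]), 'torque': array([ 0.514,  0.418, -0.021]), 'ft_force': array([-1.424,  1.36 ,  1.23 ]), 'width': np.float64(0.041), 'joint_torque': array([  0.711, -65.784, -14.009, -34.575,   0.708,  -0.415,  -0.945])}
```

Moment about z stays tiny (0.02–0.09 N m), far below what slip would give, so the cap is turning. I'll continue to 70° in total.

{"op": "arm_command", "data": {"xyz": [[0,0,0],[0,0,0],[0,0,0],[0,0,0],[0,0,0],[0,0,0],[0,0,0],[0,0,0],[0,0,0]], "rot": [[0,0,0.1],[0,0,0.2],[0,0,0.3],[0,0,0.4],[0,0,0.5],[0,0,0.6],[0,0,0.7],[0,0,0.72],[0,0,0.72]]}}

```text
time: 17.65
ee_pos: [0.6478, 0.0728, 0.0822]
eef_rot: [0.176, 0.984, 0.0, -0.0]
ft_force: [-4.3, 1.3, 4.7]
width: 0.0413
grip_force: 25.0
```

{"op": "arm_command", "data": {"xyz": [[0,0,0.002],[0,0,0.004],[0,0,0.006],[0,0,0.006],[0,0,0.006]], "rot": [[0,0,0],[0,0,0],[0,0,0],[0,0,0],[0,0,0]]}}

```text
time: 18.07
ee_pos: [0.6481, 0.0722, 0.0882]
eef_rot: [0.176, 0.984, -0.0, 0.0]
ft_force: [-1.2, -0.0, 0.7]
width: 0.0411
grip_force: 25.0
```

```bash
python3 - <<'E'
from h import *
s=r.read_state();print({k:np.round(s[k],3) for k in("ee_pos","torque","ft_force","width","joint_positions")})
b=snap("scene","s7")
for i in range(3):
  spots("scene",["tin_a_mid","cap_a_mid"]); r.camera("scene")
E
```

```text
{'ee_pos': array([0.648, 0.072, 0.088]), 'torque': array([ 0.113,  0.32 , -0.008]), 'ft_force': array([-1.194, -0.034,  0.662]), 'width': np.float64(0.041), 'joint_positions': array([ 0.493,  0.657, -0.983,  1.46 ,  0.553,  1.319,  0.687])}
scene tin_a_mid 0.66 [0.6461 0.0736 0.0649] [395. 235.]
scene cap_a_mid 0.55 [0.648  0.0755 0.1436] [399. 210.]
scene tin_a_mid 0.75 [0.6457 0.0731 0.0638] [395. 236.]
scene cap_a_mid 0.56 [0.6483 0.0746 0.1394] [399. 212.]
scene tin_a_mid 0.72 [0.6451 0.0722 0.0635] [395. 236.]
scene cap_a_mid 0.77 [0.6503 0.0763 0.1402] [400. 211.]
```

Lifting shows no tin weight (fz ≈ +0.7 N) and the tin stays put. Now I'll lift the cap to about 6 cm clear.

{"op": "arm_command", "data": {"xyz": [[0,0,0.005],[0,0,0.01],[0,0,0.018],[0,0,0.026],[0,0,0.034],[0,0,0.042],[0,0,0.05],[0,0,0.056],[0,0,0.06],[0,0,0.06],[0,0,0.06],[0,0,0.06]], "rot": [[0,0,0],[0,0,0],[0,0,0],[0,0,0],[0,0,0],[0,0,0],[0,0,0],[0,0,0],[0,0,0],[0,0,0],[0,0,0],[0,0,0]]}}

```text
time: 19.57
ee_pos: [0.6478, 0.0723, 0.1476]
eef_rot: [0.175, 0.985, -0.0, -0.0]
ft_force: [0.4, 0.9, -0.2]
width: 0.0408
grip_force: 25.0
```

```bash
python3 - <<'E'
from h import *
b=snap("scene","s8")[160:280,330:450]; cv2.imwrite("pics/s8y.png",cv2.resize(b[:,:,::-1],(600,600),interpolation=cv2.INTER_CUBIC))
for i in range(2):
  spots("scene",["tin_a_mid","cap_a_mid"]); r.camera("scene")
E
```

```text
scene tin_a_mid 0.68 [0.6461 0.0725 0.065 ] [395. 235.]
scene cap_a_mid 0.49 [0.6474 0.0762 0.2028] [401. 190.]
scene tin_a_mid 0.8 [0.6452 0.0726 0.063 ] [395. 236.]
scene cap_a_mid 0.52 [0.6477 0.0739 0.2022] [401. 190.]
```

View pics/s8y.png

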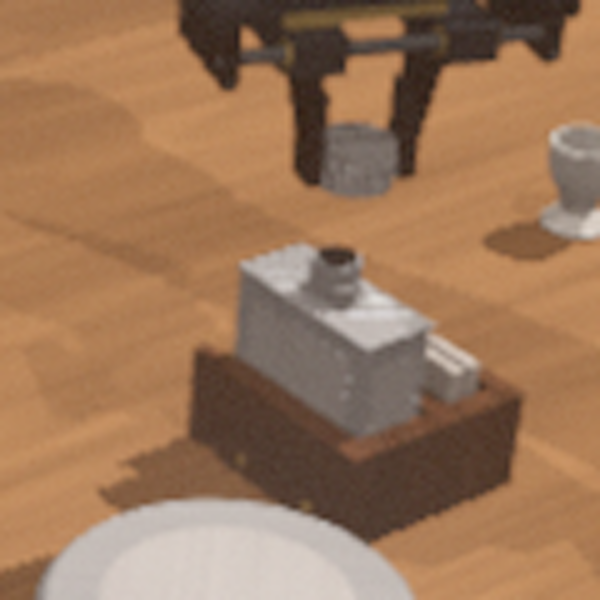

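The cap is in the fingers at crop (358,158), well above the open neck at (338,255), and the tin is still home. Handing in.

```bash
python3 -c "
from bench import r
print(r.close_job())"
```

```text
the job is handed in; nothing more can be done
None
```

The job is handed in, result not reported: the tin stands home in the slot and its cap (right-hand thread, turned about 70° counter-clockwise) is held about 6 cm above the neck; on the way I first gripped the cap by mistake and leaned the tin about 0.16 rad before regripping it, because the fingertips sit about 39 mm above the reported TCP, and I viewed 12 pictures, two over the limit of 10.

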